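# Balance the loaded centrifuge rotor

### The job

The centrifuge rotor holds two tubes of each of three kinds, but it was loaded out of balance: no tube has its twin across from it. Rearrange them, with the empty rack as a parking place, so that all six stand fully down in the buckets again and every tube faces the other tube of its kind straight across the hub. Keep the tubes upright and do not disturb the timer and the specimen cup.

Things in the scene. Friction and masses are not known exactly. Their poses are not given: they have to be found in the camera images.
- rotor: Six-place rotor fixed on a black stand, 190 mm wide. Origin on the bench under the hub, z up. Six upright buckets, axes on a 75 mm radius at 0, 60 .. 300 degrees from its x axis; opposite ones are 150 mm apart. Each: 32 mm bore, 37 mm outside, rim 80 mm and inner floor 30 mm above the bench (a seated tube's origin is 30 mm up). Arms stay below the rim; the hub's 26 mm nut reaches 91 mm.
- rack: Small white rack, 92 x 92 x 58 mm, fixed, empty at the start: parking place for any tube. Origin on the bench under its middle, z up. Top plate (upper face 56 mm up) with four 32 mm holes at x, y = +-23 mm in its frame, over a base plate: a parked tube's origin is 6 mm above the bench.
- tall_tube_a: Tall tube, 115 mm long, 50 g: frosted body 28 mm in diameter, pointed below (tapers over the lowest 18 mm), with a wide flat white screw cap 35 mm in diameter, the top 15 mm. Origin: lowest point, on the axis; z up. Starts in a bucket of the rotor. Its twin is just the same, interchangeable.
- tall_tube_b: Tall tube, 115 mm long, 50 g: frosted body 28 mm in diameter, pointed below (tapers over the lowest 18 mm), with a wide flat white screw cap 35 mm in diameter, the top 15 mm. Origin: lowest point, on the axis; z up. Starts in a bucket of the rotor. Its twin is just the same, interchangeable.
- stoppered_tube_a: Glass tube, 104 mm long, 45 g: round-bottomed body 27 mm in diameter, a 30 mm lip 88 to 92 mm up, and a narrow dark rubber stopper 19 mm in diameter, the top 12 mm (hold it by the glass). Origin: lowest point, on the axis; z up. Starts in a bucket of the rotor. Its twin is just the same, interchangeable.
- stoppered_tube_b: Glass tube, 104 mm long, 45 g: round-bottomed body 27 mm in diameter, a 30 mm lip 88 to 92 mm up, and a narrow dark rubber stopper 19 mm in diameter, the top 12 mm (hold it by the glass). Origin: lowest point, on the axis; z up. Starts in a bucket of the rotor. Its twin is just the same, interchangeable.
- short_tube_a: Short tube, 92 mm long, 35 g: frosted body 27 mm in diameter, pointed below (tapers over the lowest 15 mm), with a straight-sided grey aluminium screw cap 29 mm in diameter, the top 18 mm. Origin: lowest point, on the axis; z up. Starts in a bucket of the rotor. Its twin is just the same, interchangeable.
- short_tube_b: Short tube, 92 mm long, 35 g: frosted body 27 mm in diameter, pointed below (tapers over the lowest 15 mm), with a straight-sided grey aluminium screw cap 29 mm in diameter, the top 18 mm. Origin: lowest point, on the axis; z up. Starts in a bucket of the rotor. Its twin is just the same, interchangeable.
- timer: Bystander: white clockwork timer, 40 x 64 x 64 mm, standing behind the work. Origin at the centre of its underside. Leave it alone.
- specimen_cup: Bystander: specimen cup with an orange lid, 60 mm in diameter, 64 mm high, near the front edge. Origin at the centre of its underside. Leave it alone.
Not all that is in view belongs to the job. Leave any blue look-alike of the stoppered_tube_b alone. Leave any yellow look-alike of the short_tube_b alone.

How it is judged:
At the end, for the whole second after the job is handed in: Each of the six tubes stands in a rotor bucket: its origin 22 to 38 mm above the rotor's origin, 65 to 85 mm from the rotor's axis, within about 10 degrees of upright, released and at rest; and the two tubes of each kind are in opposite buckets (their origins more than 139 mm apart) (z of tall_tube_a in the frame of rotor between 0.022 and 0.038 m and horizontal distance between tall_tube_a and rotor between 0.065 and 0.085 m and angle between each of tall_tube_a, tall_tube_b, stoppered_tube_a, stoppered_tube_b, short_tube_a, short_tube_b's own z axis and vertical below 0.17 rad and linear speed of each of tall_tube_a, tall_tube_b, stoppered_tube_a, stoppered_tube_b, short_tube_a, short_tube_b below 0.03 m/s and z of tall_tube_b in the frame of rotor between 0.022 and 0.038 m and horizontal distance between tall_tube_b and rotor between 0.065 and 0.085 m and z of stoppered_tube_a in the frame of rotor between 0.022 and 0.038 m and horizontal distance between stoppered_tube_a and rotor between 0.065 and 0.085 m and z of stoppered_tube_b in the frame of rotor between 0.022 and 0.038 m and horizontal distance between stoppered_tube_b and rotor between 0.065 and 0.085 m and z of short_tube_a in the frame of rotor between 0.022 and 0.038 m and horizontal distance between short_tube_a and rotor between 0.065 and 0.085 m and z of short_tube_b in the frame of rotor between 0.022 and 0.038 m and horizontal distance between short_tube_b and rotor between 0.065 and 0.085 m and horizontal distance between tall_tube_a and tall_tube_b above 0.139 m and horizontal distance between stoppered_tube_a and stoppered_tube_b above 0.139 m and horizontal distance between short_tube_a and short_tube_b above 0.139 m); the robot touches nothing.
It fails at once if a tube is tipped more than 45 degrees from upright (angle between any of tall_tube_a, tall_tube_b, stoppered_tube_a, stoppered_tube_b, short_tube_a, short_tube_b's own z axis and vertical above 0.79 rad).
It fails at once if the timer or the specimen cup is shifted by more than 30 mm (distance of any of timer, specimen_cup from where it was at the start of the episode above 0.03 m).
It also fails if it takes over 93 s, if anything falls off the work surface, if the arm or the gripper's body presses on something with over 40 N, if the wrist force passes 120 N, or if a joint passes its speed limit or range.

### The arm

A 6-joint arm with a two-finger parallel gripper is mounted at the origin on a cart in front of the work surface, level with it; the furniture and walls round the work are solid. World frame = base frame: x ahead of the robot, y to its left, z up, the work surface at z = 0. Lengths are in m, angles in rad, forces in N, time in s.
With the tool pointing down it reaches from about 0.375 to 0.975 m from the base axis. Payload 3.8 kg.
Tool frame: the origin (TCP) lies on the centre line of the jaws, within the pads' length; the fingertips stand 17 mm ahead of it and the grasp point (between the pads) lies 2 mm behind it (bot.tip_extent is the distance from the TCP to the fingertips, in m); z points along the fingers, y is the line along which they close (so a half turn about z gives the same grasp; the last joint's range is limited). The gripper opens to 85 mm and grips with 20 to 120 N. Pads are 22 mm wide; open, the fingers measure 114 mm over their backs; the gripper's body (76 mm by 85 mm) begins 54 mm behind the grasp point. The pads swing forward as they close: fully open they stand 13 mm farther back than shut.
Start: joints at [-1.381, 0.264, 1.604, -0, 1.274, -0.037], TCP at [0.152, -0.658, 0.248] pointing down, gripper open.
Joint ranges: [-2.63, 2.63], [-0.94, 2.18], [0.31, 2.57], [-1.31, 4.45], [0, 2.66], [-2.55, 2.55]. Speed limits (rad/s): [2.57, 2.57, 3.14, 3.14, 3.14, 3.14].

### API

Orientations are given as a rotation vector (axis times angle).
In Python, from workcell import readout, read_camera, finish_job, bot gives the robot as it stands.
- The arm moves only by the tool jog_arm, never from a script. Its argument "deltas" is one flat list of numbers, 7 for each row, row after row: the shift along the tool's x, y, z in m, then the turn, a rotation vector about the tool's x, y, z in degrees, then the gripper command: -1 is shut, 1 is fully open, values between are in proportion. A call has 1 to 8 rows; each row is the pose to reach, as a shift and turn from the pose commanded when the call began, along the tool's axes at that moment; what a row does not reach only later rows make up. A row lasts 1/10 s, in which the tool goes at most 50 mm and 8.59 degrees, less where a joint would pass 70% of its speed; a pose out of reach is approached as far as the arm can. A call with a gripper value outside its range is refused whole. The fingers move at their own pace and stop on an object; "squeeze" is the grip in N (left out, the last holds). Time passes only in rows, so rows that repeat a pose let the fingers close. It gives the time, the measured TCP pose, the force, the opening and the grip force at its end, in the units of the state.
- readout.read_state(): the state, without advancing time (a new reading comes with each control period).
- read_camera(name): name is "scene" or "side" or "wrist"; returns a dict with "color" (384x512x3 uint8, blue, green, red), "fx", "fy", "cx", "cy" (pixels), "origin" and "attitude" of the camera in the world. Camera axes: x right, y down, z forward; pixel columns grow to the right and rows downward; lengths in m; the calibration is good to about 2 mm. The wrist camera is an equidistant fisheye: a pixel r from the principal point sees the ray r / f radians off the axis. A picture is of the moment at which its call begins. There is no depth.
- finish_job(): hands the job in; it is judged then, once.
The state is a dict: "time": time; "q": joint angles; "joint_vel": joint speeds; "joint_torque": joint torques, N m; "tool_pos": TCP position; "tcp_rot": TCP orientation; "wrist_force": force on the tool from outside, world axes, zero at the start; "torque": the same for the moment, N m; "width": opening from 0.0 (shut) to 1.0 (fully open); "grip_force": force on a finger pad.
Only numpy, scipy, OpenCV 4.12 (cv2) and the standard library are available. Lean on these libraries where they do the work, as an engineer would, in place of code of your own. Each camera call takes 0.05 s, during which the arm holds its last target. There are 200 camera calls.

## Working session

There is one attempt and no reset: what is moved stays moved. The work goes in short steps, Python scripts to look and compute and a tool call to move; the robot and the scene stay as the last step left them, time stands still between calls to the robot, and variables do not carry over. Pictures are saved under pics/ and viewed, at most 14 in all, crops included, and the job is handed in when it is done.

Besides the shell and the picture viewer there is one more tool, called after "Call:" by a JSON object that holds its "op" and its "data", one argument or row to a line. jog_arm: Moves the arm, as the interface text tells. Its arguments: {"type":"object","properties":{"deltas":{"type":"array"},"squeeze":{"type":"number"}},"required":["deltas"]}

```bash
ls; mkdir -p pics
python3 - <<'E'
from workcell import readout, read_camera
import cv2, numpy as np
s=readout.read_state(); print(s)
for n in ("scene","side"):
    c=read_camera(n); cv2.imwrite(f"pics/{n}0.png",c["color"]); print(n,c["fx"],c["fy"],c["cx"],c["cy"],c["origin"],c["attitude"])
    np.savez(f"pics/{n}0.npz",**c)
E
```

```text
pics
{'time': 0.0, 'q': array([-1.38091623e+00,  2.64725787e-01,  1.60534255e+00, -2.73361526e-05,
        1.27370174e+00, -3.69308102e-02]), 'joint_vel': array([-0.00012069,  0.00013633, -0.00072885,  0.0022718 ,  0.00125153,
       -0.00115523]), 'joint_torque': array([ 5.07731438e-04, -5.15104759e+01, -3.67309856e+01,  4.70132920e-05,
        1.29487971e-02,  2.12520263e-05]), 'tool_pos': array([ 0.15162954, -0.65705296,  0.2469974 ]), 'tcp_rot': array([-3.11925602e+00, -3.55277630e-01,  3.02027811e-04]), 'wrist_force': array([ 0.14957412,  0.49073554, -0.98742181]), 'torque': array([-0.02555219,  0.01471429, -0.02130004]), 'grip_force': 0.0, 'width': 1.005993554796303}
scene 374.52850259396666 374.52850259396666 262.5070321372485 184.9660864552873 [0.27617638 0.85585684 0.62269859] [-0.524535    2.65940711 -1.20778867]
side 377.0982459844929 377.0982459844929 256.13016656576394 195.02641253822688 [0.15457448 0.88156319 0.55061933] [-0.74416936  2.4468055  -1.28422265]
```

View pics/scene0.png

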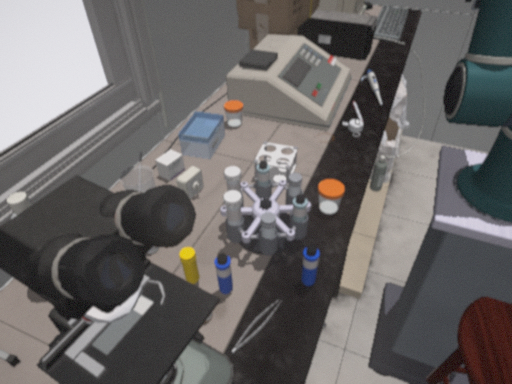

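View pics/side0.png

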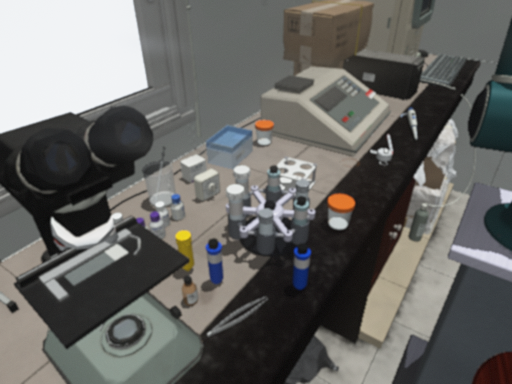

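The scene shows the rotor hub near (267,208), the rack at (278,155), the cup at (331,195) and the timer near (190,180). The look-alikes are blue at (224,273) and (310,266), and yellow at (190,266). The side view shows the same with the hub near (270,212). I'll zoom in on the rotor and rack in both.

Run:
```python
import cv2, numpy as np
a=cv2.imread("pics/scene0.png")[135:260,205:325]; b=cv2.imread("pics/side0.png")[145:265,210:330]
f=lambda i:cv2.resize(i,None,fx=3.3,fy=3.3*1.3 if 0 else 3.3,interpolation=cv2.INTER_CUBIC)
A,B=f(a),f(b); h=max(A.shape[0],B.shape[0])
p=lambda i:cv2.copyMakeBorder(i,0,h-i.shape[0],0,0,cv2.BORDER_CONSTANT)
cv2.imwrite("pics/crop0.png",np.hstack([p(A),p(B)])); print(A.shape)
```

```text
(412, 396, 3)
```

View pics/crop0.png

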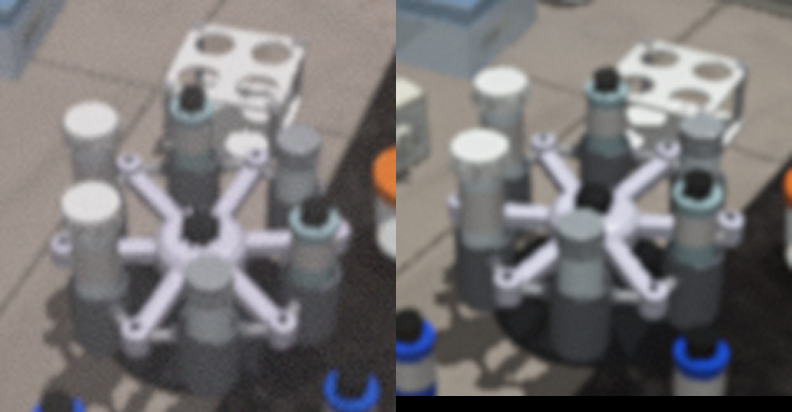

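Candidates in the scene image, by type:
- **White-cap tall tubes:** (232,172) and (233,196).
- **Stoppered, dark on glass:** (263,162) and (301,200).
- **Grey-cap short tubes:** (295,178) and (268,217).
- **To be left alone:** blue at (224,273) and (310,266), yellow at (190,266).

Going clockwise from the back, the ring reads S, H, S, H, T, T. A 3-cycle plus one parking move is enough.

```bash
cat > h.py <<'E'
import numpy as np, cv2
from scipy.spatial.transform import Rotation as R
from scipy.optimize import least_squares
def ray(c,u,v,fish=False):
    if np.asarray(c["attitude"]).size==3: M=R.from_rotvec(c["attitude"]).as_matrix()
    else: M=np.asarray(c["attitude"])
    x,y=(u-c["cx"])/c["fx"],(v-c["cy"])/c["fy"]
    if fish:
        t=np.hypot(x,y); d=np.array([x/t*np.sin(t),y/t*np.sin(t),np.cos(t)]) if t>1e-9 else np.array([0,0,1.])
    else: d=np.array([x,y,1.])
    return M@(d/np.linalg.norm(d))
def onplane(c,u,v,z,fish=False):
    d=ray(c,u,v,fish); o=np.asarray(c["origin"]); return (o+d*(z-o[2])/d[2])[:2]
HZ=dict(T=.145,S=.134,H=.122)
def fit(obs,k0=None):
    """obs: list (position index 0..5 clockwise in image, xy). rotor centre + yaw"""
    P=np.array([p for _,p in obs]); K=np.array([k for k,_ in obs])
    def f(s,x): a=x[2]+s*K*np.pi/3; return ((x[:2]+.075*np.c_[np.cos(a),np.sin(a)])-P).ravel()
    best=None
    for s in(1,-1):
        for a0 in np.arange(6):
            r=least_squares(lambda x:f(s,x),[*P.mean(0),a0])
            if best is None or r.cost<best[0]: best=(r.cost,s,r.x,np.abs(r.fun).max())
    return best
E
python3 - <<'E'
from h import *
from workcell import bot
print(bot.tip_extent,[a for a in dir(bot) if a[0]!='_'])
px=dict(scene=(205,135,[("S",192,92),("H",297,135),("S",316,200),("H",208,265),("T",92,196),("T",90,117)],[(215,44),(275,51),(258,90),(198,80)],331,187),
 side=(210-120,145,[("S",606,75),("H",702,124),("S",698,180),("H",580,221),("T",480,146),("T",500,81)],[(661,58),(712,70),(690,98),(637,86)],341,203))
for n,(ox,oy,L,rk,cu,cv) in px.items():
    c=dict(np.load(f"pics/{n}0.npz")); g=3.3
    obs=[(i,onplane(c,x/g+ox,y/g+oy,HZ[t])) for i,(t,x,y) in enumerate(L)]
    print(n); print(np.round([p for _,p in obs],4)); print(fit(obs))
    r=np.array([onplane(c,x/g+ox,y/g+oy,.056) for x,y in rk]); print("rack",np.round(r,4).tolist(),r.mean(0)); print("cup",onplane(c,cu,cv,.064))
E
```

```text
0.017 ['MotionError', 'tip_extent']
scene
[[0.5244 0.2726]
 [0.4516 0.2748]
 [0.4179 0.3408]
 [0.4609 0.4024]
 [0.5347 0.397 ]
 [0.5677 0.3323]]
(np.float64(1.095999519021693e-05), -1, array([0.49285507, 0.33665751, 5.16976576]), np.float64(0.0032236250691751733))
rack [[0.5709, 0.1158], [0.5239, 0.1072], [0.519, 0.1589], [0.5655, 0.1641]] [0.54484865 0.13648156]
cup [0.38402705 0.21453092]
side
[[0.5237 0.2726]
 [0.4506 0.2739]
 [0.4156 0.3455]
 [0.4599 0.403 ]
 [0.5323 0.3997]
 [0.5665 0.3324]]
(np.float64(1.2261526416516028e-05), -1, array([ 0.49144075,  0.33785089, -1.11654653]), np.float64(0.002461039919777419))
rack [[0.5702, 0.1116], [0.5271, 0.1061], [0.5212, 0.1529], [0.564, 0.1597]] [0.54563704 0.1325849 ]
cup [0.3806443  0.21918502]
```

Call:
{"op": "jog_arm", "data": {
  "deltas": [0.344,-0.164,-0.1,0,0,-68,1,0.344,-0.164,-0.1,0,0,-68,1,0.344,-0.164,-0.1,0,0,-68,1,0.344,-0.164,-0.1,0,0,-68,1,0.344,-0.164,-0.1,0,0,-68,1,0.344,-0.164,-0.1,0,0,-68,1,0.344,-0.164,-0.1,0,0,-68,1,0.344,-0.164,-0.1,0,0,-68,1]
}}

```text
time: 0.9
tool_pos: [0.4516, -0.4186, 0.3486]
tcp_rot: [-2.382, -2.048, -0.0]
wrist_force: [1.0, -0.6, 0.0]
width: 1.002
grip_force: 0.0
```

Call:
{"op": "jog_arm", "data": {
  "deltas": [0.374,-0.036,0,0,0,-8.6,1,0.374,-0.036,0,0,0,-8.6,1,0.374,-0.036,0,0,0,-8.6,1,0.374,-0.036,0,0,0,-8.6,1,0.374,-0.036,0,0,0,-8.6,1,0.374,-0.036,0,0,0,-8.6,1,0.374,-0.036,0,0,0,-8.6,1,0.374,-0.036,0,0,0,-8.6,1]
}}

```text
time: 1.7
tool_pos: [0.4724, -0.0422, 0.348]
tcp_rot: [-2.226, -2.216, -0.001]
wrist_force: [0.3, -0.8, 0.3]
width: 1.002
grip_force: 0.0
```

Call:
{"op": "jog_arm", "data": {
  "deltas": [0.35,0.02,0,0,0,0,1,0.35,0.02,0,0,0,0,1,0.35,0.02,0,0,0,0,1,0.35,0.02,0,0,0,0,1,0.35,0.02,0,0,0,0,1,0.35,0.02,0,0,0,0,1,0.35,0.02,0,0,0,0,0.2,0.35,0.02,0,0,0,0,0.2]
}}

```text
time: 2.5
tool_pos: [0.4947, 0.3096, 0.3468]
tcp_rot: [-2.221, -2.218, 0.0]
wrist_force: [0.7, 0.3, 0.2]
width: 0.693
grip_force: 0.0
```

Run:
```python
from workcell import readout, read_camera
import cv2, numpy as np
s=readout.read_state(); print(s["time"],s["tool_pos"],s["tcp_rot"],s["q"],s["wrist_force"])
c=read_camera("wrist"); cv2.imwrite("pics/w1.png",c["color"]); np.savez("pics/w1.npz",**c); print(c["fx"],c["cx"],c["cy"],c["origin"],c["attitude"])
```

```text
2.5 [0.49466049 0.30959343 0.34683255] [-2.22119967e+00 -2.21804468e+00  4.31649950e-04] [0.51517793 0.04616644 1.67414187 0.00243277 1.4222347  0.51623811] [0.74262937 0.28928221 0.24098599]
297.3186396354542 262.0570943954291 187.863639122733 [0.49522505 0.39178058 0.47388742] [ 2.81583628e+00 -1.28038058e-03 -5.41871333e-03]
```

View pics/w1.png

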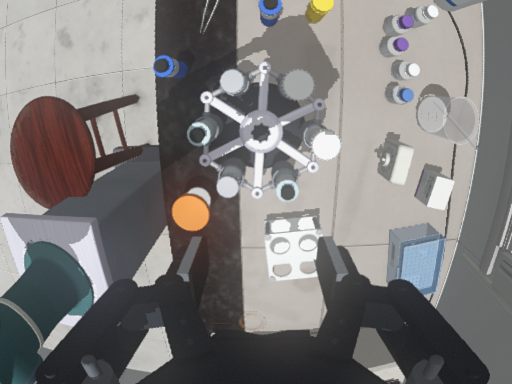

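The wrist view from above shows the rotor hub at (262,131). Around it are S (287,187), H (228,180), S (203,131), H (233,82), T (297,84) and T (325,144). The rack is around (294,249). I'll check it in a close crop.

Run:
```python
import cv2
i=cv2.imread("pics/w1.png")
cv2.imwrite("pics/w1c.png",cv2.resize(i[55:205,180:350],None,fx=4,fy=4,interpolation=cv2.INTER_CUBIC))
cv2.imwrite("pics/w1r.png",cv2.resize(i[210:290,250:335],None,fx=6,fy=6,interpolation=cv2.INTER_CUBIC))
```

```text
(no output)
```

View pics/w1c.png

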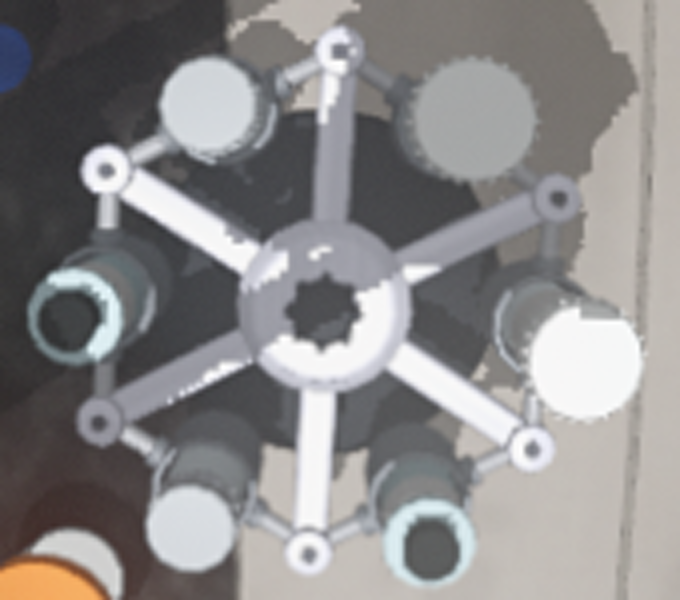

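View pics/w1r.png

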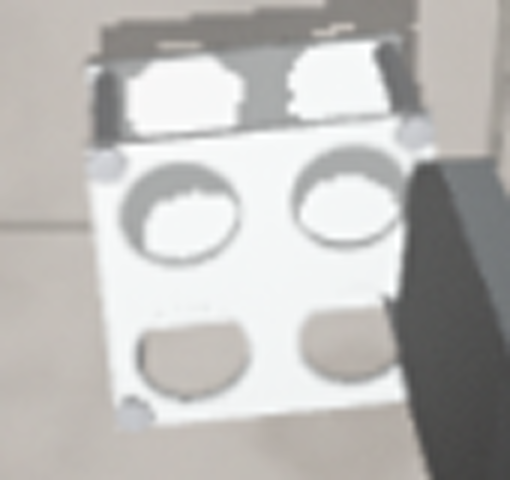

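The crop confirms the choice: H (209,105) and T (475,118) at the top, S lip (75,315) on the left, T (585,360) on the right, S lip (430,542) and H (190,529) at the bottom. In the rack crop the near holes are at (179,214) and (349,197).

Run:
```python
from h import *
c=dict(np.load("pics/w1.npz"))
L=[(430,542,.122),(190,529,.122),(75.5,315,.122),(209,105,.122),(475,118,.145),(585,360,.145)]
P=[onplane(c,(x+.5)/4-.5+180,(y+.5)/4-.5+55,z,True) for x,y,z in L]
print(np.round(P,4))
b=fit(list(enumerate(P))); print(b)
x=b[2]; a=x[2]-np.arange(6)*np.pi/3; print(np.round(x[:2]+.075*np.c_[np.cos(a),np.sin(a)],4))
for u,v in [(179,214),(349,197),(193,348),(358,332)]:
    print(np.round(onplane(c,(u+.5)/6-.5+250,(v+.5)/6-.5+210,.056,True),4))
print(onplane(c,(325+.5)/4-.5+180,(308+.5)/4-.5+55,.091,True))
```

```text
[[0.5252 0.2699]
 [0.45   0.2742]
 [0.4171 0.3424]
 [0.4589 0.4043]
 [0.5336 0.3999]
 [0.5665 0.3325]]
(np.float64(4.134021662629745e-07), -1, array([0.491881  , 0.33720679, 5.17121589]), np.float64(0.0005785448873533716))
[[0.5251 0.27  ]
 [0.4503 0.2748]
 [0.417  0.3421]
 [0.4587 0.4044]
 [0.5335 0.3996]
 [0.5667 0.3324]]
[0.5213 0.1531]
[0.5671 0.1577]
[0.5263 0.1094]
[0.5727 0.1138]
[0.49223934 0.33915355]
```

Call:
{"op": "jog_arm", "data": {
  "deltas": [0.045,0.019,0,0,0,0,0.2,0.09,0.039,0,0,0,0,0.2,0.09,0.039,0.05,0,0,0,0.2,0.09,0.039,0.1,0,0,0,0.2,0.09,0.039,0.14,0,0,0,0.2,0.09,0.039,0.14,0,0,0,0.2]
}}

```text
time: 3.15
tool_pos: [0.5311, 0.3895, 0.1997]
tcp_rot: [-2.229, -2.211, 0.024]
wrist_force: [-0.9, -1.3, -1.7]
width: 0.598
grip_force: 0.0
```

Call:
{"op": "jog_arm", "data": {
  "deltas": [0,0,0,0,0,0,0.2,0,0,0,0,0,0,0.2]
}}

```text
time: 3.35
tool_pos: [0.5371, 0.3944, 0.212]
tcp_rot: [2.229, 2.212, 0.008]
wrist_force: [0.5, 0.7, -0.4]
width: 0.6
grip_force: 0.0
```

Run:
```python
from workcell import readout, read_camera
import cv2, numpy as np
from h import *
s=readout.read_state(); print(s["time"],s["tool_pos"],s["tcp_rot"],s["q"],s["wrist_force"],s["joint_vel"])
print(R.from_rotvec(s["tcp_rot"]).as_matrix().round(3))
c=read_camera("wrist"); cv2.imwrite("pics/w2.png",c["color"]); np.savez("pics/w2.npz",**c); print(c["origin"],c["attitude"])
```

```text
3.35 [0.5370853  0.39436813 0.21198214] [2.22939638 2.21184366 0.00804537] [ 5.96063787e-01  2.67867095e-01  1.66689010e+00 -1.74938775e-04
  1.20159186e+00  6.04030872e-01] [ 0.45275363  0.6711474  -0.4156451 ] [ 0.00456712 -0.01433597 -0.01661015  0.00158614 -0.00398617  0.00220162]
[[ 0.008  1.     0.004]
 [ 1.    -0.008  0.003]
 [ 0.003  0.004 -1.   ]]
[0.53739059 0.4764004  0.33914704] [ 2.81705109e+00 -1.19390984e-02  2.12849717e-03]
```

View pics/w2.png

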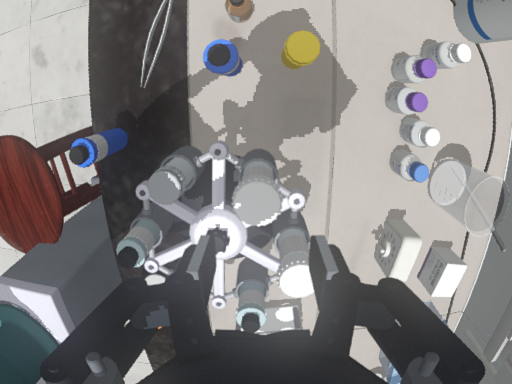

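The wrist view has the tall tube's cap, my target, at (257,203), centred between the fingers at x of about 262.

Run:
```python
from h import *
c=dict(np.load("pics/w2.npz")); i=c["color"]
print(onplane(c,257.5,202,.145,True), onplane(c,172,183,.122,True), onplane(c,294,279,.145,True))
cv2.imwrite("pics/w2c.png",cv2.resize(i[140:330,110:330],None,fx=3,fy=3,interpolation=cv2.INTER_CUBIC))
```

```text
[0.5341384  0.40066496] [0.46631804 0.40804029] [0.56235348 0.33393248]
```

View pics/w2c.png

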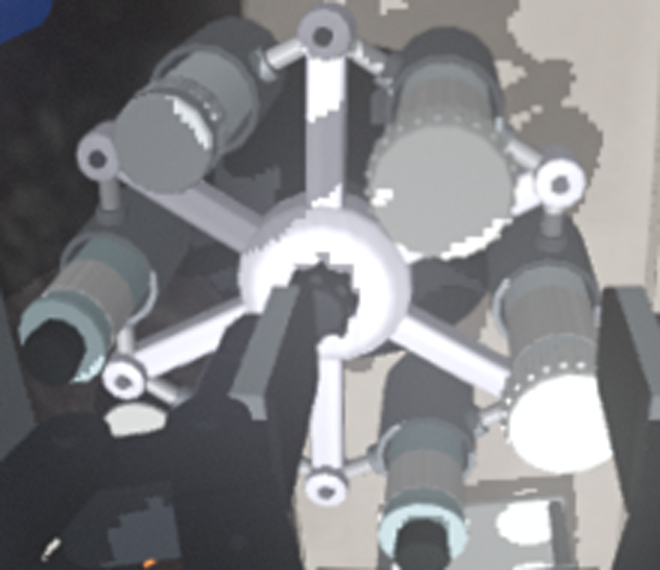

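Call:
{"op": "jog_arm", "data": {
  "deltas": [0.006,-0.003,0.02,0,0,0,0.2,0.006,-0.003,0.05,0,0,0,0.2,0.006,-0.003,0.08,0,0,0,0.2,0.006,-0.003,0.1,0,0,0,0.2,0.006,-0.003,0.106,0,0,0,0.2,0.006,-0.003,0.106,0,0,0,0.2]
}}

```text
time: 4.0
tool_pos: [0.5329, 0.4004, 0.1036]
tcp_rot: [2.229, 2.213, 0.002]
wrist_force: [0.1, 0.5, 0.8]
width: 0.599
grip_force: 0.0
```

Call:
{"op": "jog_arm", "data": {
  "deltas": [0,0,0,0,0,0,-1,0,0,0,0,0,0,-1,0,0,0,0,0,0,-1,0,0,0,0,0,0,-1,0,0,0,0,0,0,-1],
  "squeeze": 30
}}

```text
time: 4.5
tool_pos: [0.5339, 0.4013, 0.1051]
tcp_rot: [2.229, 2.213, 0.008]
wrist_force: [0.2, 0.1, 6.5]
width: 0.348
grip_force: 24.2
```

Call:
{"op": "jog_arm", "data": {
  "deltas": [0,0,-0.02,0,0,0,-1,0,0,-0.045,0,0,0,-1,0,0,-0.075,0,0,0,-1,0,0,-0.105,0,0,0,-1,0,0,-0.135,0,0,0,-1,0,0,-0.15,0,0,0,-1,0,0,-0.15,0,0,0,-1,0,0,-0.15,0,0,0,-1]
}}

```text
time: 5.3
tool_pos: [0.5318, 0.3998, 0.2513]
tcp_rot: [-2.229, -2.213, 0.002]
wrist_force: [-0.6, -0.4, -0.4]
width: 0.349
grip_force: 25.5
```

Call:
{"op": "jog_arm", "data": {
  "deltas": [-0.04,0,0,0,0,0,-1,-0.09,-0.005,0,0,0,0,-1,-0.14,-0.01,0,0,0,0,-1,-0.19,-0.01,0,0,0,0,-1,-0.225,-0.01,0,0,0,0,-1,-0.245,-0.01,0,0,0,0,-1,-0.245,-0.01,0,0,0,0,-1,-0.245,-0.01,0,0,0,0,-1]
}}

```text
time: 6.1
tool_pos: [0.5195, 0.1548, 0.2503]
tcp_rot: [-2.229, -2.211, 0.004]
wrist_force: [0.6, 0.8, -0.5]
width: 0.352
grip_force: 25.5
```

Run:
```python
from workcell import readout, read_camera
import cv2, numpy as np
from h import *
s=readout.read_state(); print(s["time"],s["tool_pos"],s["tcp_rot"],s["joint_vel"].round(3))
ims=[]
c=read_camera("wrist"); np.savez("pics/w3.npz",**c); i=c["color"]; a=cv2.resize(i[140:290,200:330],None,fx=3,fy=3,interpolation=cv2.INTER_CUBIC)
c=read_camera("scene"); b=cv2.resize(c["color"][90:190,230:330],None,fx=4,fy=4)[:400]
h=450;a=cv2.copyMakeBorder(a,0,h-a.shape[0],0,0,0);b=cv2.copyMakeBorder(b,0,h-b.shape[0],0,0,0)
cv2.imwrite("pics/w3c.png",np.hstack([a,b]))
```

```text
6.1 [0.51954557 0.15475051 0.2502667 ] [-2.22922903 -2.2106019   0.00392313] [ 0.025  0.004 -0.021 -0.    -0.001  0.001]
```

View pics/w3c.png

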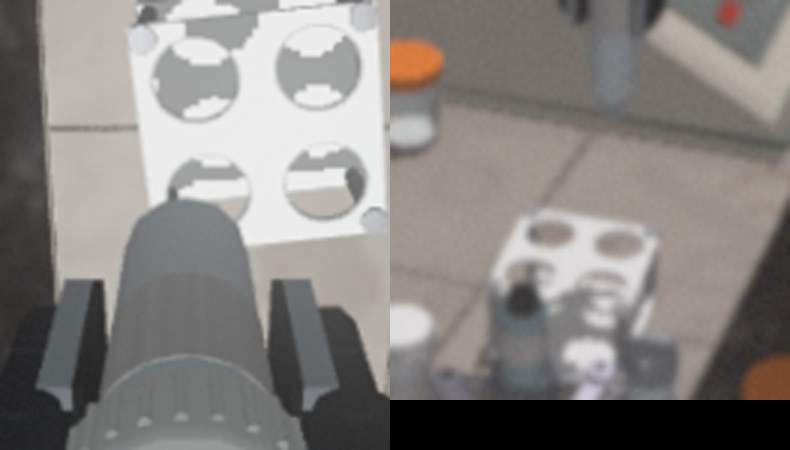

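The tube hangs upright in the grip. In the left crop the rack holes are at (195,79), (318,67), (209,200) and (326,181), and the tube's tip is at (185,200).

Run:
```python
from h import *
c=dict(np.load("pics/w3.npz"))
for u,v in [(195.5,79.5),(318,67),(209,200),(325.5,181)]:
    print(np.round(onplane(c,(u+.5)/3-.5+200,(v+.5)/3-.5+140,.056,True),4))
print(np.round(onplane(c,186/3+200,215/3+140,.176,True),4), c["origin"])
```

```text
[0.5217 0.1536]
[0.5674 0.1582]
[0.5267 0.1052]
[0.572  0.1127]
[0.5191 0.1503] [0.52085746 0.23717029 0.3771481 ]
```

Call:
{"op": "jog_arm", "data": {
  "deltas": [0,0.002,0.03,0,0,0,-1,0,0.002,0.07,0,0,0,-1,0,0.002,0.1,0,0,0,-1,0,0.002,0.12,0,0,0,-1,0,0.002,0.14,0,0,0,-1,0,0.002,0.155,0,0,0,-1,0,0.002,0.167,0,0,0,-1,0,0.002,0.167,0,0,0,-1]
}}

```text
time: 7.0
tool_pos: [0.5213, 0.1555, 0.0834]
tcp_rot: [-2.227, -2.213, 0.004]
wrist_force: [0.4, 0.3, -0.6]
width: 0.349
grip_force: 25.3
```

Call:
{"op": "jog_arm", "data": {
  "deltas": [0,0,0.001,0,0,0,0,0,0,0.001,0,0,0,0.2,0,0,0.001,0,0,0,0.2,0,0,0.001,0,0,0,0.2,0,0,-0.03,0,0,0,0.2,0,0,-0.07,0,0,0,0.2,0,0,-0.11,0,0,0,0.2,0,0,-0.14,0,0,0,0.2]
}}

```text
time: 7.8
tool_pos: [0.5234, 0.1552, 0.2287]
tcp_rot: [2.228, 2.212, 0.005]
wrist_force: [0.8, 0.2, 0.8]
width: 0.595
grip_force: 0.0
```

Call:
{"op": "jog_arm", "data": {
  "deltas": [0.045,-0.012,0,0,0,0,0.2,0.09,-0.024,0,0,0,0,0.2,0.135,-0.036,0,0,0,0,0.2,0.18,-0.048,0,0,0,0,0.2,0.225,-0.06,0,0,0,0,0.2,0.249,-0.066,0,0,0,0,0.2,0.249,-0.066,0,0,0,0,0.2,0.249,-0.066,0,0,0,0,0.2]
}}

```text
time: 8.6
tool_pos: [0.458, 0.4047, 0.2254]
tcp_rot: [2.227, 2.215, -0.0]
wrist_force: [0.1, 0.8, -0.8]
width: 0.6
grip_force: 0.0
```

Call:
{"op": "jog_arm", "data": {
  "deltas": [0,0,0,0,0,0,0.2]
}}

```text
time: 8.7
tool_pos: [0.4585, 0.4036, 0.2254]
tcp_rot: [2.23, 2.212, -0.0]
wrist_force: [0.3, -1.2, -0.2]
width: 0.595
grip_force: 0.0
```

Call:
{"op": "jog_arm", "data": {
  "deltas": [0.001,0,0.03,0,0,0,0.2,0.001,0,0.065,0,0,0,0.2,0.001,0,0.095,0,0,0,0.2,0.001,0,0.112,0,0,0,0.2,0.001,0,0.119,0,0,0,0.2,0.001,0,0.119,0,0,0,0.2]
}}

```text
time: 9.3
tool_pos: [0.4582, 0.404, 0.1053]
tcp_rot: [-2.231, -2.212, 0.003]
wrist_force: [-0.6, 0.2, -0.1]
width: 0.599
grip_force: 0.0
```

Call:
{"op": "jog_arm", "data": {
  "deltas": [0,0,0,0,0,0,-1,0,0,0,0,0,0,-1,0,0,0,0,0,0,-1,0,0,0,0,0,0,-1,0,0,0,0,0,0,-1]
}}

```text
time: 9.8
tool_pos: [0.4594, 0.4065, 0.1081]
tcp_rot: [2.229, 2.213, 0.005]
wrist_force: [0.2, -0.5, 6.5]
width: 0.325
grip_force: 29.9
```

Call:
{"op": "jog_arm", "data": {
  "deltas": [0,0,-0.02,0,0,0,-1,0,0,-0.045,0,0,0,-1,0,0,-0.075,0,0,0,-1,0,0,-0.105,0,0,0,-1,0,0,-0.135,0,0,0,-1,0,0,-0.15,0,0,0,-1,0,0,-0.15,0,0,0,-1,0,0,-0.15,0,0,0,-1]
}}

```text
time: 10.6
tool_pos: [0.4578, 0.4053, 0.2551]
tcp_rot: [-2.229, -2.214, 0.002]
wrist_force: [-0.4, -0.3, -1.1]
width: 0.327
grip_force: 30.1
```

Run:
```python
from workcell import readout, read_camera
import cv2, numpy as np
s=readout.read_state(); print(s["tool_pos"],s["width"])
c=read_camera("wrist"); np.savez("pics/w4.npz",**c); i=c["color"]; a=cv2.resize(i[150:330,160:360],None,fx=2,fy=2,interpolation=cv2.INTER_CUBIC)
c=read_camera("side"); b=cv2.resize(c["color"][125:265,190:320],None,fx=2.9,fy=2.9)
h=406;p=lambda a:cv2.copyMakeBorder(a,0,h-a.shape[0],0,0,cv2.BORDER_CONSTANT)
cv2.imwrite("pics/w4c.png",np.hstack([p(a),p(b)])); print(b.shape)
```

```text
[0.45778114 0.40527984 0.25511518] 0.32677679264436504
(406, 377, 3)
```

View pics/w4c.png

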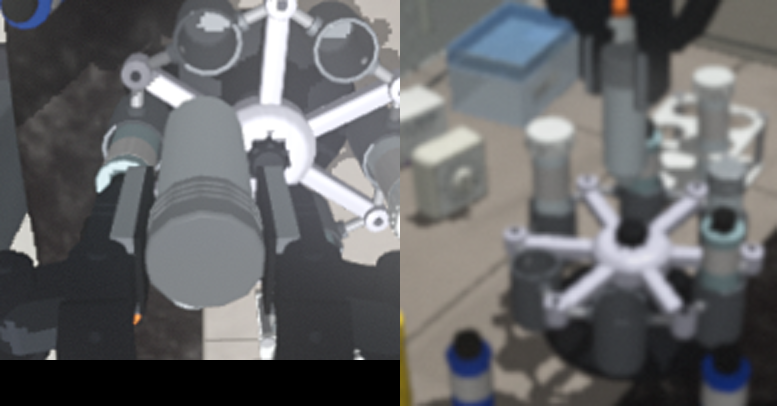

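The short tube is held upright, and the tall tube stands in the rack. In the wrist crop the empty bucket rims are at (208,41) for k3 and (346,50) for k4.

Run:
```python
from h import *
c=dict(np.load("pics/w4.npz"))
for u,v in [(208.5,41.5),(346,50)]: print(np.round(onplane(c,(u+.5)/2-.5+160,(v+.5)/2-.5+150,.08,True),4))
```

```text
[0.4593 0.4043]
[0.5334 0.3994]
```

Call:
{"op": "jog_arm", "data": {
  "deltas": [-0.002,0.035,0,0,0,0,-1,-0.004,0.075,0,0,0,0,-1,-0.004,0.075,0,0,0,0,-1,-0.004,0.075,0.01,0,0,0,-1,-0.004,0.075,0.04,0,0,0,-1,-0.004,0.075,0.075,0,0,0,-1,-0.004,0.075,0.09,0,0,0,-1,-0.004,0.075,0.09,0,0,0,-1]
}}

```text
time: 11.5
tool_pos: [0.5298, 0.3994, 0.1614]
tcp_rot: [-2.227, -2.213, 0.014]
wrist_force: [0.4, 0.1, -0.2]
width: 0.322
grip_force: 30.2
```

Call:
{"op": "jog_arm", "data": {
  "deltas": [0,0,0.015,0,0,0,-1,0,0,0.03,0,0,0,-1,0,0,0.045,0,0,0,-1,0,0,0.057,0,0,0,-1,0,0,0.059,0,0,0,-1,0,0,0.059,0,0,0,-1]
}}

```text
time: 12.1
tool_pos: [0.5334, 0.4014, 0.1076]
tcp_rot: [-2.229, -2.213, -0.001]
wrist_force: [-1.5, -0.4, 2.6]
width: 0.322
grip_force: 30.7
```

Call:
{"op": "jog_arm", "data": {
  "deltas": [0,0,0,0,0,0,0,0,0,0,0,0,0,0.2,0,0,0,0,0,0,0.2,0,0,0,0,0,0,0.2,0,0,-0.03,0,0,0,0.2,0,0,-0.07,0,0,0,0.2,0,0,-0.11,0,0,0,0.2,0,0,-0.12,0,0,0,0.2]
}}

```text
time: 12.9
tool_pos: [0.5358, 0.4028, 0.2338]
tcp_rot: [2.228, 2.212, 0.015]
wrist_force: [0.3, 0.6, 1.7]
width: 0.599
grip_force: 0.0
```

Call:
{"op": "jog_arm", "data": {
  "deltas": [-0.018,-0.036,0,0,0,0,0.2,-0.036,-0.072,0,0,0,0,0.2,-0.054,-0.108,0,0,0,0,0.2,-0.057,-0.117,0,0,0,0,0.2,-0.057,-0.117,0,0,0,0,0.2,-0.057,-0.117,0,0,0,0,0.2]
}}

```text
time: 13.5
tool_pos: [0.4167, 0.3454, 0.2275]
tcp_rot: [2.229, 2.214, 0.002]
wrist_force: [-0.4, 0.9, -0.0]
width: 0.604
grip_force: 0.0
```

Run:
```python
from workcell import readout, read_camera
import cv2, numpy as np
s=readout.read_state(); print(s["tool_pos"],s["width"])
c=read_camera("wrist"); np.savez("pics/w5.npz",**c); i=c["color"]; cv2.imwrite("pics/w5c.png",cv2.resize(i[100:300,170:370],None,fx=3,fy=3,interpolation=cv2.INTER_CUBIC))
```

```text
[0.41671647 0.34544814 0.22749886] 0.6039430828791396
```

View pics/w5c.png

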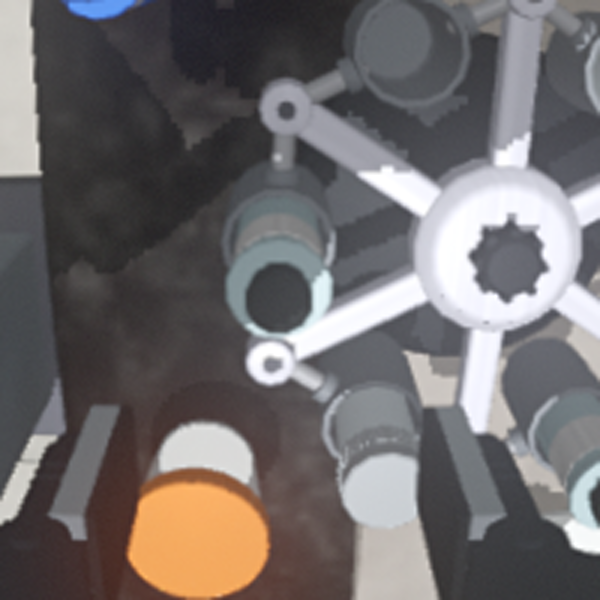

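The stoppered tube's lip is at (279,287) in the crop, in line with the jaws. The released short tube is out of frame. Going down onto the glass.

Call:
{"op": "jog_arm", "data": {
  "deltas": [-0.002,0,0.03,0,0,0,0.2,-0.002,0,0.065,0,0,0,0.2,-0.002,0,0.095,0,0,0,0.2,-0.002,0,0.112,0,0,0,0.2,-0.002,0,0.121,0,0,0,0.2,-0.002,0,0.121,0,0,0,0.2]
}}

```text
time: 14.15
tool_pos: [0.416, 0.3427, 0.1047]
tcp_rot: [-2.229, -2.213, 0.004]
wrist_force: [0.1, 0.2, 0.2]
width: 0.6
grip_force: 0.0
```

Call:
{"op": "jog_arm", "data": {
  "deltas": [0,0,0,0,0,0,-1,0,0,0,0,0,0,-1,0,0,0,0,0,0,-1,0,0,0,0,0,0,-1,0,0,0,0,0,0,-1]
}}

```text
time: 14.65
tool_pos: [0.4168, 0.3436, 0.1077]
tcp_rot: [2.229, 2.213, 0.005]
wrist_force: [0.3, 0.2, 5.0]
width: 0.315
grip_force: 29.6
```

Call:
{"op": "jog_arm", "data": {
  "deltas": [0,0,-0.02,0,0,0,-1,0,0,-0.045,0,0,0,-1,0,0,-0.075,0,0,0,-1,0,0,-0.105,0,0,0,-1,0,0,-0.135,0,0,0,-1,0,0,-0.15,0,0,0,-1,0,0,-0.15,0,0,0,-1,0,0,-0.15,0,0,0,-1]
}}

```text
time: 15.45
tool_pos: [0.4153, 0.3425, 0.2552]
tcp_rot: [-2.229, -2.213, 0.002]
wrist_force: [-0.0, 0.2, -0.9]
width: 0.311
grip_force: 29.8
```

Call:
{"op": "jog_arm", "data": {
  "deltas": [0.03,0.02,0,0,0,0,-1,0.0625,0.041,0,0,0,0,-1,0.0625,0.041,0,0,0,0,-1,0.0625,0.041,0.01,0,0,0,-1,0.0625,0.041,0.04,0,0,0,-1,0.0625,0.041,0.075,0,0,0,-1,0.0625,0.041,0.09,0,0,0,-1,0.0625,0.041,0.09,0,0,0,-1]
}}

```text
time: 16.25
tool_pos: [0.4543, 0.4023, 0.1618]
tcp_rot: [-2.229, -2.213, 0.014]
wrist_force: [-0.4, 1.0, -0.5]
width: 0.315
grip_force: 29.9
```

Call:
{"op": "jog_arm", "data": {
  "deltas": [0,0,0.015,0,0,0,-1,0,0,0.03,0,0,0,-1,0,0,0.045,0,0,0,-1,0,0,0.057,0,0,0,-1,0,0,0.059,0,0,0,-1,0,0,0.059,0,0,0,-1]
}}

```text
time: 16.85
tool_pos: [0.4574, 0.4051, 0.107]
tcp_rot: [2.229, 2.214, -0.0]
wrist_force: [0.9, 0.2, -0.4]
width: 0.314
grip_force: 30.5
```

Call:
{"op": "jog_arm", "data": {
  "deltas": [0,0,0,0,0,0,0,0,0,0,0,0,0,0.2,0,0,0,0,0,0,0.2,0,0,0,0,0,0,0.2,0,0,-0.03,0,0,0,0.2,0,0,-0.07,0,0,0,0.2,0,0,-0.11,0,0,0,0.2,0,0,-0.12,0,0,0,0.2]
}}

```text
time: 17.65
tool_pos: [0.4596, 0.4071, 0.2336]
tcp_rot: [2.229, 2.213, 0.015]
wrist_force: [0.6, -0.7, 0.9]
width: 0.599
grip_force: 0.0
```

Call:
{"op": "jog_arm", "data": {
  "deltas": [-0.045,0.012,0,0,0,0,0.2,-0.09,0.024,0,0,0,0,0.2,-0.135,0.036,0,0,0,0,0.2,-0.18,0.048,0,0,0,0,0.2,-0.225,0.06,0,0,0,0,0.2,-0.25,0.065,0,0,0,0,0.2,-0.25,0.065,0,0,0,0,0.2,-0.25,0.065,0,0,0,0,0.2]
}}

```text
time: 18.45
tool_pos: [0.5202, 0.1543, 0.2268]
tcp_rot: [-2.231, -2.211, 0.0]
wrist_force: [-0.1, -0.5, -0.3]
width: 0.6
grip_force: 0.0
```

Call:
{"op": "jog_arm", "data": {
  "deltas": [0,0,0,0,0,0,0.2]
}}

```text
time: 18.55
tool_pos: [0.5201, 0.1554, 0.227]
tcp_rot: [-2.228, -2.214, 0.0]
wrist_force: [-0.8, 0.2, -0.6]
width: 0.598
grip_force: 0.0
```

Call:
{"op": "jog_arm", "data": {
  "deltas": [-0.001,0.001,0.03,0,0,0,0.2,-0.001,0.001,0.07,0,0,0,0.2,-0.001,0.001,0.11,0,0,0,0.2,-0.001,0.001,0.135,0,0,0,0.2,-0.001,0.001,0.145,0,0,0,0.2,-0.001,0.001,0.145,0,0,0,0.2]
}}

```text
time: 19.15
tool_pos: [0.52, 0.1544, 0.0807]
tcp_rot: [-2.226, -2.214, 0.005]
wrist_force: [-0.2, -0.2, 0.2]
width: 0.602
grip_force: 0.0
```

Call:
{"op": "jog_arm", "data": {
  "deltas": [0,0,0,0,0,0,-1,0,0,0,0,0,0,-1,0,0,0,0,0,0,-1,0,0,0,0,0,0,-1,0,0,0,0,0,0,-1]
}}

```text
time: 19.65
tool_pos: [0.5229, 0.1539, 0.084]
tcp_rot: [2.228, 2.212, 0.005]
wrist_force: [0.8, -0.4, 6.6]
width: 0.348
grip_force: 29.1
```

Call:
{"op": "jog_arm", "data": {
  "deltas": [0,0,-0.02,0,0,0,-1,0,0,-0.05,0,0,0,-1,0,0,-0.09,0,0,0,-1,0,0,-0.13,0,0,0,-1,0,0,-0.17,0,0,0,-1,0,0,-0.175,0,0,0,-1,0,0,-0.175,0,0,0,-1,0,0,-0.175,0,0,0,-1]
}}

```text
time: 20.45
tool_pos: [0.5205, 0.1533, 0.2557]
tcp_rot: [-2.228, -2.213, 0.003]
wrist_force: [0.0, 0.1, -0.7]
width: 0.352
grip_force: 29.7
```

Call:
{"op": "jog_arm", "data": {
  "deltas": [0.035,-0.02,0,0,0,0,-1,0.07,-0.04,0,0,0,0,-1,0.105,-0.06,0,0,0,0,-1,0.14,-0.08,0,0,0,0,-1,0.175,-0.1,0,0,0,0,-1,0.187,-0.105,0,0,0,0,-1,0.187,-0.105,0,0,0,0,-1,0.187,-0.105,0,0,0,0,-1]
}}

```text
time: 21.25
tool_pos: [0.4175, 0.3404, 0.2557]
tcp_rot: [2.228, 2.214, -0.005]
wrist_force: [-0.8, -1.2, 0.1]
width: 0.352
grip_force: 29.7
```

Run:
```python
from workcell import readout, read_camera
import cv2, numpy as np
s=readout.read_state(); print(s["tool_pos"],s["width"])
c=read_camera("wrist"); np.savez("pics/w6.npz",**c); i=c["color"]; cv2.imwrite("pics/w6c.png",cv2.resize(i[130:330,170:370],None,fx=3,fy=3,interpolation=cv2.INTER_CUBIC))
```

```text
[0.41752392 0.34039786 0.2556866 ] 0.3517233695738733
```

View pics/w6c.png

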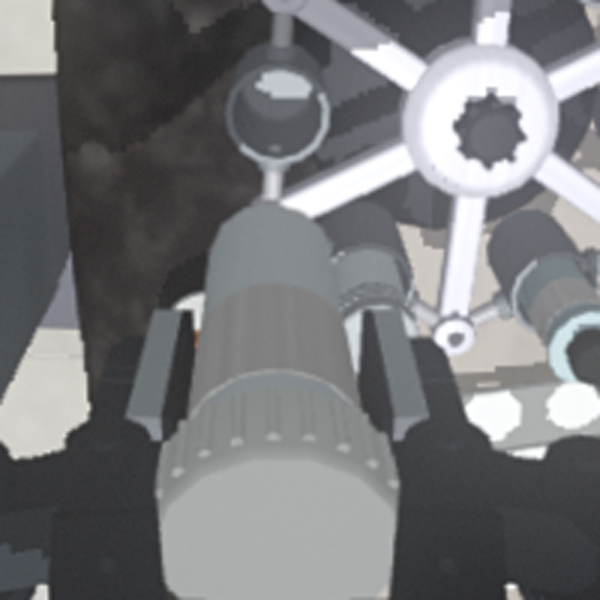

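The tall tube hangs upright, tip near (270,215) in the crop, with the empty k2 bucket rim at (278,117).

Run:
```python
from h import *
c=dict(np.load("pics/w6.npz")); g=lambda u,v,z:np.round(onplane(c,(u+.5)/3-.5+170,(v+.5)/3-.5+130,z,True),4)
print(g(278,117,.08), "tip",g(271,225,.18),"body",g(272,290,.197+.0), "cap",g(279,535,.296), c["origin"])
```

```text
[0.4172 0.3409] tip [0.4158 0.3408] body [0.4161 0.3314] cap [0.4179 0.3452] [0.41850169 0.42309866 0.38239191]
```

Call:
{"op": "jog_arm", "data": {
  "deltas": [0.001,0.001,0.01,0,0,0,-1,0.001,0.001,0.04,0,0,0,-1,0.001,0.001,0.075,0,0,0,-1,0.001,0.001,0.09,0,0,0,-1,0.001,0.001,0.09,0,0,0,-1,0.001,0.001,0.105,0,0,0,-1,0.001,0.001,0.12,0,0,0,-1,0.001,0.001,0.13,0,0,0,-1]
}}

```text
time: 22.1
tool_pos: [0.419, 0.3424, 0.1266]
tcp_rot: [2.229, 2.213, 0.001]
wrist_force: [-0.5, -1.0, -0.1]
width: 0.351
grip_force: 29.7
```

Call:
{"op": "jog_arm", "data": {
  "deltas": [0,0,0.01,0,0,0,-1,0,0,0.018,0,0,0,-1,0,0,0.02,0,0,0,-1,0,0,0.02,0,0,0,-1]
}}

```text
time: 22.5
tool_pos: [0.4192, 0.3431, 0.108]
tcp_rot: [-2.229, -2.213, -0.002]
wrist_force: [-1.1, 0.7, 3.5]
width: 0.35
grip_force: 29.6
```

Call:
{"op": "jog_arm", "data": {
  "deltas": [0,0,0,0,0,0,0,0,0,0,0,0,0,0.2,0,0,0,0,0,0,0.2,0,0,0,0,0,0,0.2,0,0,-0.03,0,0,0,0.2,0,0,-0.07,0,0,0,0.2,0,0,-0.11,0,0,0,0.2,0,0,-0.15,0,0,0,0.2]
}}

```text
time: 23.3
tool_pos: [0.4185, 0.3421, 0.2585]
tcp_rot: [-2.229, -2.213, 0.001]
wrist_force: [0.4, 1.0, 0.2]
width: 0.597
grip_force: 0.0
```

Call:
{"op": "jog_arm", "data": {
  "deltas": [-0.05,0.04,-0.03,0,0,0,0.2,-0.08,0.08,-0.07,0,0,0,0.2,-0.08,0.08,-0.08,0,0,0,0.2,-0.08,0.08,-0.08,0,0,0,0.2]
}}

```text
time: 23.7
tool_pos: [0.5026, 0.2604, 0.3428]
tcp_rot: [2.23, 2.206, 0.013]
wrist_force: [-0.4, 0.0, 1.9]
width: 0.6
grip_force: 0.0
```

Run:
```python
from workcell import readout, read_camera
import cv2, numpy as np
s=readout.read_state(); print(s["time"],s["tool_pos"],s["width"],s["wrist_force"])
c=read_camera("wrist"); np.savez("pics/w7.npz",**c); a=cv2.resize(c["color"][50:230,160:360],None,fx=2,fy=2,interpolation=cv2.INTER_CUBIC)
c=read_camera("side"); b=cv2.resize(c["color"][145:265,205:325],None,fx=3,fy=3)
cv2.imwrite("pics/w7c.png",np.hstack([a,b]))
```

```text
23.7 [0.50256447 0.26044207 0.34276602] 0.5997915981109743 [-0.36733025  0.04396134  1.90761463]
```

View pics/w7c.png

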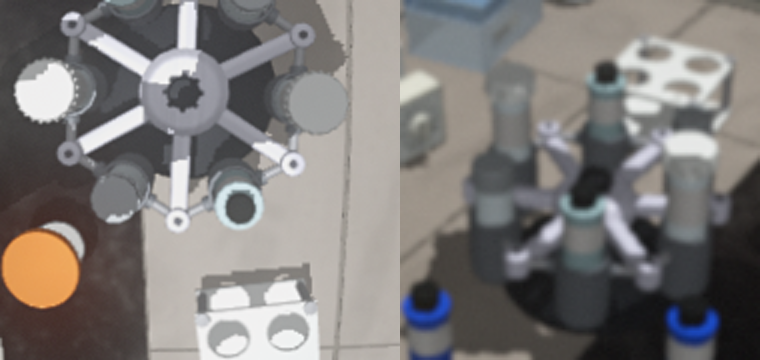

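The wrist crop shows tall caps at (45,90) and (318,100), straight across from each other. In the side crop S (585,195) faces S (605,75), and H (493,165) faces H (690,125). All six are seated, the rack is empty and the bystanders are untouched.

```bash
python3 -c "
from workcell import finish_job; print(finish_job())"
```

```text
the job is handed in; nothing more can be done
None
```

The job is handed in: the last images showed all six tubes in the buckets with each kind facing its twin across the hub, the rack empty, and the timer and cup untouched; it took about 24 s, and the hand-in gave no verdict.

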